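# Open the bayonet canister and set the refill funnel

## Task

Get the seasoning canister ready for refilling: turn its bayonet lid anticlockwise (seen from above) until it stops, lift it straight out, and lay it flat in the shallow tray with its grip up. Then set the funnel, spout down, upright and fully home in the canister's open neck. Set both down rather than dropping them, let go, and leave the other things on the counter where they are.

Things in the scene. Friction and masses are not known exactly. Their poses are not given: they have to be found in the camera images.
- canister: Round steel seasoning canister fixed to the counter, 124 mm across, 106 mm tall, hollow down to a 6 mm floor; origin at the centre of its underside, z up. Neck 80 mm across inside a flat rim 10 mm thick, 22 mm wide. Two notches 30 mm wide are cut through the rim at the canister's +x and -x; only there can the lid's lugs pass.
- mouth (a point): Centre of the canister's neck, on its axis, level with the top of the rim, 106 mm above the counter. Fully home, the funnel's cone rests on the rim's inner edge, the funnel's origin then about 50 mm below this point (56 mm above the counter), its bar's top about 170 mm above the counter.
- lid: Grey round lid, 0.2 to 0.42 kg; origin at the centre of its underside, z up. Plug 72 mm across (z 0 to 24), cap 92 mm across (z 24 to 30), a black bar grip on top. Two lugs, 16 mm wide and 10 mm tall, at the plug's foot on the lid's +x and -x reach 52 mm from the axis. It starts in the neck, cap on the rim (origin 82 mm above the canister's), lugs locked under the rim.
- lid_grip (a point): Middle of the lid's bar grip, on the lid's axis, 53 mm above its origin. The bar runs along the lid's x, over the lugs: 76 mm long, 18 mm wide, z = 30 to 64 mm.
- lid_lug (a point): Outer end of the lug on the lid's +x, 52 mm from its axis, 5 mm above its origin. At the start the lugs are 0.95 to 1.3 rad clockwise (from above) of the notches. The lid turns with slight friction and about 3 mm sideways play; anticlockwise it stops about 0.08 rad past the notches' line, and lifts freely from 0.12 rad before that line up to the stop; elsewhere it rises only 4 mm.
- funnel: Wide-mouth aluminium funnel, 0.14 to 0.28 kg, standing on its spout; origin at the centre of the spout's lower end, z up. Spout 60 mm across and 40 mm long, then a 45 degree cone out to a rim 128 mm across at z = 74 mm. A black bar bridges the mouth along the funnel's x: 128 mm long, 16 mm wide, z = 96 to 114 mm, on a thin leg at each end. Any yaw will do.
- tray: Shallow open aluminium tray fixed to the counter, 160 mm (its x) x 150 mm (its y), 18 mm tall, walls and floor 4 mm thick; origin at the centre of its underside. The lid fits flat on its floor at any yaw.
- drink_can: Bystander: an upright drinks can, 66 mm across, 116 mm tall; origin at the centre of its underside.
- drink_can2: Bystander: another upright drinks can, 66 mm across, 116 mm tall; origin at the centre of its underside.
- stapler: Bystander: a desk stapler, 130 x 34 mm, 50 mm tall; origin at the centre of its underside.
- mug: Bystander: a white mug, 80 mm across, 95 mm tall; origin at the centre of its underside.
- sauce_jar: Bystander: a closed glass jar, 72 mm across, 100 mm tall; origin at the centre of its underside.
- tape: Bystander: a roll of tape lying flat, 90 mm across, 24 mm tall; origin at the centre of its underside.
Things that resemble listed ones, but are neither listed nor needed, are in the scene too. Leave any red look-alike of the lid alone.

How it is judged (in metres and radians):
On the way, in this order (a step that is already met when the one before it is completed fails the run):
1. the lid, still in the neck, is turned so that its lugs stand at the notches (angle between the x axis of lid and the x axis of canister, either way round below 0.2 rad and z of lid in the frame of canister below 0.092 m and horizontal distance between lid and canister below 0.01 m), for 0.1 s.
2. the lid is lifted clear of the neck (z of lid in the frame of canister above 0.125 m), for 0.1 s.
At the end, for the whole second after the job is handed in: Lid flat (0.06 rad), grip up, on the tray's floor, its underside under 8 mm above the tray's, centre within 45 mm of the tray's in x and y; funnel upright (0.07 rad) in the neck, axis within 6 mm of the canister's, its origin 48 to 62 mm above the canister's; both at rest (x of lid in the frame of tray between -0.045 and 0.045 m and y of lid in the frame of tray between -0.045 and 0.045 m and z of lid in the frame of tray below 0.008 m and angle between lid's own z axis and vertical below 0.06 rad and linear speed of each of lid, funnel below 0.03 m/s and angular speed of each of lid, funnel below 0.2 rad/s and horizontal distance between funnel and canister below 0.006 m and z of funnel in the frame of canister between 0.048 and 0.062 m and angle between funnel's own z axis and vertical below 0.07 rad); the robot touches nothing.
It fails at once if a bystander is moved more than 40 mm (distance of any of drink_can, drink_can2, stapler, mug, sauce_jar, tape from where it was at the start of the episode above 0.04 m).
It fails at once if the lid is dropped (falls free faster than 0.7 m/s, about 25 mm) (linear speed of lid above 0.7 m/s and contact force between the fingers and lid below 0.2 N).
It fails at once if the funnel is dropped (falls free faster than 0.7 m/s, about 25 mm) (linear speed of funnel above 0.7 m/s and contact force between the fingers and funnel below 0.2 N).
It also fails if it takes over 69 s, if anything falls off the work surface, if the arm or the gripper's body presses on something with over 40 N, if the wrist force passes 120 N, or if a joint passes its speed limit or range.

## Robot

A 6-joint arm with a two-finger parallel gripper is mounted at the origin on the work surface. World frame = base frame: x ahead of the robot, y to its left, z up, the work surface at z = 0. Lengths are in mm, angles in degrees, forces in N, time in s.
With the tool pointing down it reaches from about 275 to 850 mm from the base axis. Payload 19 kg.
Tool frame: the origin (TCP) lies at the centre of the arm's flange, where the gripper is bolted on; the fingertips stand bot.tips_ahead ahead of it and the grasp point (between the pads) lies 155 mm ahead of it (bot.tips_ahead is the distance from the TCP to the fingertips, in mm); z points along the fingers, y is the line along which they close (so a half turn about z gives the same grasp; the last joint's range is limited). The gripper opens to 85 mm and grips with 20 to 120 N. Pads are 22 mm wide; open, the fingers measure 114 mm over their backs; the gripper's body (76 mm by 85 mm) begins 54 mm behind the grasp point. The pads swing forward as they close: fully open they stand 13 mm farther back than shut.
Start: joints at [-80.386, 8.623, 82.357, -0, 89.026, -7.678], TCP at [170.89, -549.006, 404.667] pointing down, gripper open.
Joint ranges: [-160.23, 160.23], [-39.13, 120.54], [6.94, 153.29], [-79.49, 259.48], [9.18, 160.14], [-161.06, 161.06]. Speed limits (degrees/s): [108.29, 108.29, 127.2, 172.46, 172.46, 172.46].

## Interface

Orientations are given as a 3x3 rotation matrix whose columns are the frame's x, y, z axes.
In Python, from station import bot, cams, models gives the robot as it stands. The module is installed in compiled form; this text tells all that it offers.
- The arm moves only by the shell command python3 -m crank 'ROWS'. ROWS is JSON, a list of rows, each an object of numbers: "grip": the opening, from 0 (shut) to 1 (fully open); "tx", "ty", "tz": the shift along the tool's x, y, z as a fraction of full scale; "rx", "ry", "rz": the turn, a rotation vector about the tool's x, y, z as a fraction of full scale. A call has 1 to 8 rows; each row shifts and turns the commanded pose from where the row before left it, along the tool's axes as they then stand; what a row does not reach is not made up. Full scale, the value 1, is 20 mm for a shift and 45 degrees for a turn. A row lasts 1/8 s, in which the tool goes at most 62.5 mm and 10.7 degrees, less where a joint would pass 70% of its speed; a pose out of reach is approached as far as the arm can. A call with a number of a shift or a turn outside -1 to 1 is refused whole. A call with a gripper value outside its range is refused whole. The fingers move at their own pace and stop on an object; the grip force is fixed at half the most. Time passes only in rows, so rows that do not move let the fingers close. It gives the time, the measured TCP pose, the force, the opening and the grip force at its end, in the units of the state.
- bot.state(): the state, without advancing time (a new reading comes with each control period).
- cams.grab_frame(name): name is "side" or "top"; returns the picture (384x512x3 uint8, red, green, blue); there is no depth.
- cams.get_calibration(name): a dict with "K" (3x3 intrinsics, pixels), "R" (3x3) and "t" (3): a world point X has camera coordinates R X + t. Camera axes: x right, y down, z forward; pixel columns grow to the right and rows downward; lengths in mm; the calibration is good to about 2 mm. A picture is of the moment at which its call begins. get_calibration takes no time and is no camera call.
- bot.finish_job(): hands the job in; it is judged then, once.
Trained networks look in the newest picture that a camera, given by its name, has taken for a name from the list of things; names that differ only in an ending like _2 or _b are one class to them, and where a whole thing is asked for, a point or a joint stands for the part that bears it (a point fixed in the world has none). Each returns a list of dicts, best first, with "confidence" (0 to 1); they miss things now and then, are a little off and sometimes report something else, mostly with a low value. They report only what shows in the picture. A call takes as long as a camera call. They do not tell look-alikes from the thing itself.
- models.find_in(camera, target): "position" ([x, y, z] in mm, in world coordinates, good to about 4 mm: the middle of the surface that is visible of it).
The state is a dict: "t": time; "joint_pos": joint angles; "dq": joint speeds; "effort": joint torques, N m; "ee_pos": TCP position; "tool_rot": TCP orientation; "wrist_force": force on the tool from outside, world axes, zero at the start; "torque": the same for the moment, N m; "gripper_width": finger opening in mm; "finger_force": force on a finger pad.
Only numpy, scipy, OpenCV 4.12 (cv2) and the standard library are available. Lean on these libraries where they do the work, as an engineer would, in place of code of your own. Each camera call takes 0.05 s, during which the arm holds its last target. There are 200 camera calls.

## Working session

There is one attempt and no reset: what is moved stays moved. The work goes in short steps, Python scripts to look and compute and a shell command to move; the robot and the scene stay as the last step left them, time stands still between calls to the robot, and variables do not carry over. Pictures are saved under pics/ and viewed, at most 10 in all, crops included, and the job is handed in when it is done.

```bash
mkdir -p pics; python3 - <<'E'
from station import bot,cams,models
import cv2,numpy as np
s=bot.state();print(s,bot.tips_ahead)
for c in("side","top"):
    im=cams.grab_frame(c);cv2.imwrite(f"pics/{c}0.png",cv2.resize(im[...,::-1],(768,576),interpolation=cv2.INTER_CUBIC))
    k=cams.get_calibration(c);print(c,np.round(k["K"],1).tolist(),np.round(k["R"],3).tolist(),np.round(k["t"],1))
    for n in("canister","mouth","lid","lid_grip","lid_lug","funnel","tray","drink_can","stapler","mug","sauce_jar","tape"):
        print(n,[(np.round(d["position"]).tolist(),round(d["confidence"],2)) for d in models.find_in(c,n)][:3])
E
```

```text
{'t': 0.0, 'joint_pos': array([-8.03839402e+01,  8.65144365e+00,  8.23916616e+01,  7.75398202e-04,
        8.90263415e+01, -7.67694018e+00]), 'dq': array([-0.01899962,  0.05037463,  0.00056649, -0.0208995 ,  0.01872513,
       -0.02878522]), 'effort': array([-3.37533369e-03, -7.13061333e+01, -5.70866740e+01, -4.58686882e-04,
        8.76526872e-03, -3.11177708e-06]), 'ee_pos': array([ 170.90819131, -548.98216032,  404.08211127]), 'tool_rot': array([[ 9.54797211e-01,  2.97257885e-01, -1.89130034e-04],
       [ 2.97257893e-01, -9.54796476e-01,  1.19730480e-03],
       [ 1.75327602e-04, -1.19940368e-03, -9.99999265e-01]]), 'wrist_force': array([ 0.00366999,  0.17135277, -0.05045627]), 'torque': array([0.03206855, 0.00873909, 0.03631869]), 'finger_force': 0.0, 'gripper_width': 85.45893231102508} 173.4
side [[476.7, 0.0, 256.0], [0.0, 476.7, 190.5], [0.0, 0.0, 1.0]] [[-0.792, -0.611, -0.003], [-0.475, 0.619, -0.626], [0.384, -0.494, -0.78]] [ 443.9  339.3 1162.9]
canister [([633.0, 67.0, 74.0], 0.69)]
mouth [([631.0, 64.0, 72.0], 0.9), ([657.0, 31.0, 114.0], 0.69), ([694.0, 312.0, 99.0], 
[... 879 characters left out ...]
152.0, 29.0], 0.94), ([660.0, 25.0, 107.0], 0.89), ([474.0, 16.0, 32.0], 0.75)]
lid_grip [([351.0, 292.0, 30.0], 0.97), ([603.0, -144.0, 30.0], 0.86), ([656.0, 19.0, 112.0], 0.75)]
lid_lug [([468.0, 16.0, 29.0], 0.73), ([660.0, 21.0, 114.0], 0.67), ([353.0, 291.0, 30.0], 0.65)]
funnel [([534.0, 310.0, 66.0], 0.77)]
tray [([448.0, -329.0, 0.0], 0.84), ([402.0, 146.0, 117.0], 0.6)]
drink_can [([401.0, 149.0, 117.0], 0.95), ([692.0, 290.0, 118.0], 0.82), ([636.0, 27.0, 106.0], 0.7)]
stapler [([395.0, -134.0, 41.0], 0.66)]
mug [([750.0, 201.0, 49.0], 0.86)]
sauce_jar [([731.0, -192.0, 100.0], 0.59), ([717.0, -324.0, 26.0], 0.53), ([752.0, 200.0, 50.0], 0.44)]
tape [([721.0, -324.0, 28.0], 0.76)]
```

View pics/top0.png

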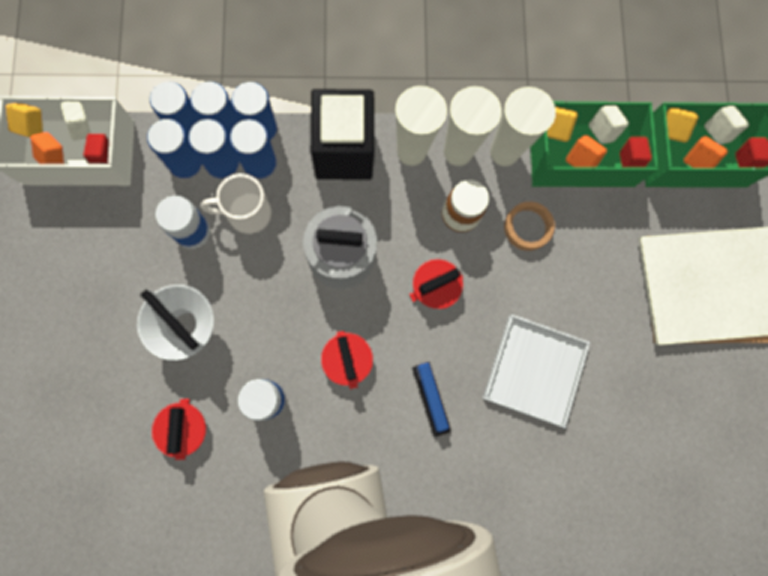

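View pics/side0.png

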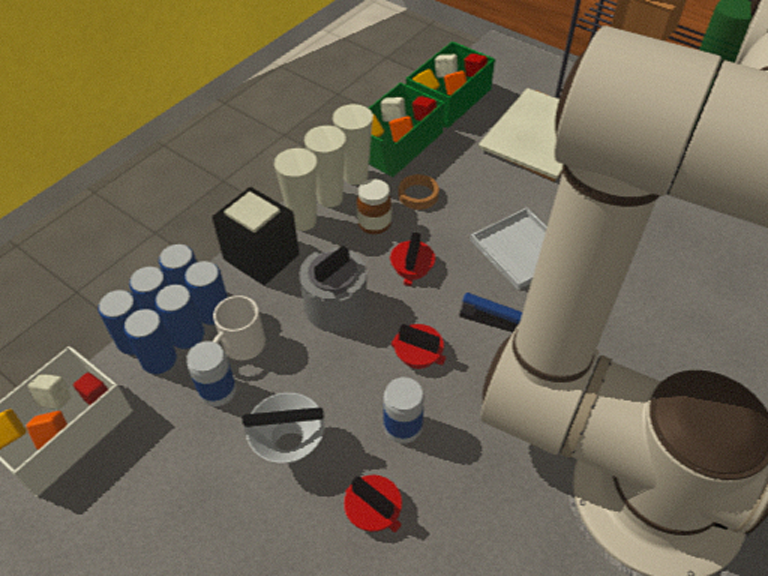

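The top view shows the grey lid in the canister at about (340,242), the funnel at (175,322), the tray at (537,372) and three red look-alikes. In the side view the canister is at (333,285) and the funnel at (285,428). I'll enlarge the canister and funnel.

```bash
python3 - <<'E'
import cv2,numpy as np
from station import cams
t=cams.grab_frame("top")[...,::-1];s=cams.grab_frame("side")[...,::-1]
cv2.imwrite("pics/t.png",t);cv2.imwrite("pics/s.png",s)
def c(im,u,v,w,h):return cv2.resize(im[v:v+h,u:u+w],(400,300),interpolation=cv2.INTER_CUBIC)
a=np.vstack([np.hstack([c(t,187,131,80,60),c(s,182,155,80,60)]),np.hstack([c(t,77,184,80,60),c(s,150,255,80,60)])])
cv2.imwrite("pics/crop.png",a)
E
```

```text
(no output)
```

View pics/crop.png

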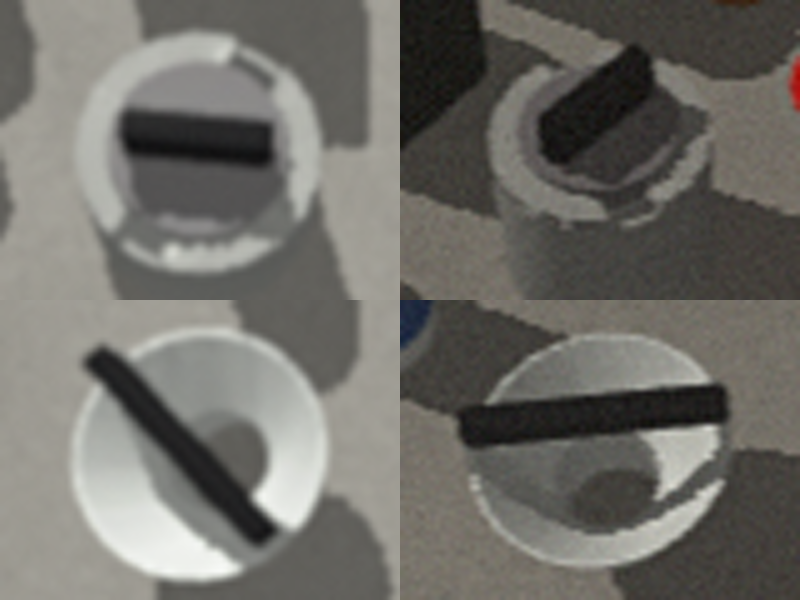

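Crop (5x): in the top view the notches sit at about (255,65) and (140,240), and the bar runs (125,130)–(270,140). That puts the lugs about 60° clockwise of the notches, which agrees with the text. The funnel bar runs (98,360)–(265,530). Next I fit the bar boxes jointly in both views.

```bash
cat > h.py <<'E'
import cv2,numpy as np
from station import bot,cams
from scipy.optimize import minimize
C={c:cams.get_calibration(c) for c in("top","side")}
def proj(c,X):
    k=C[c];p=(np.atleast_2d(X)@np.array(k["R"]).T+k["t"])@np.array(k["K"]).T
    return p[:,:2]/p[:,2:]
def ray(c,uv,z):
    k=C[c];R=np.array(k["R"]);o=-R.T@k["t"]
    d=R.T@np.linalg.inv(k["K"])@np.r_[uv,1.];return o+d*(z-o[2])/d[2]
def box(p,L,W,H):
    x,y,z,a=p;a=np.radians(a);s=np.array([[i*L/2,j*W/2,k*H/2] for i in(-1,1) for j in(-1,1) for k in(-1,1)])
    return s@np.array([[np.cos(a),np.sin(a),0],[-np.sin(a),np.cos(a),0],[0,0,1]])+[x,y,z]
def sil(c,P,roi):
    u,v,w,h=roi;S=8;m=np.zeros((h*S,w*S),np.uint8)
    q=cv2.convexHull(((proj(c,P)-[u,v]+.5)*S).astype(np.float32)).round().astype(np.int32)
    cv2.fillConvexPoly(m,q,1);return cv2.resize(m.astype(np.float32),(w,h),interpolation=cv2.INTER_AREA)
def fitbox(ims,rois,p0,dims,lo=25,hi=70):
    T={c:np.clip((hi-ims[c][v:v+h,u:u+w].max(2).astype(float))/(hi-lo),0,1) for c,(u,v,w,h) in rois.items()}
    f=lambda p:sum(((sil(c,box(p,*dims),rois[c])-T[c])**2).sum() for c in rois)
    best=min((minimize(f,p0,method="Nelder-Mead",options=dict(initial_simplex=np.vstack([p0]+[np.array(p0)+np.eye(4)[i]*s*[8,8,8,8][i] for i in range(4)]),maxiter=400)) for s in(1,-1)),key=lambda r:r.fun)
    return best.x.round(1),round(best.fun,1),{c:round(T[c].sum(),1) for c in T}
E
python3 - <<'E'
from h import *
ims={"top":cv2.imread("pics/t.png"),"side":cv2.imread("pics/s.png")}
print(ims["top"][158,227],ims["top"][165,230],ims["side"][175,220],ims["side"][180,230],ims["side"][276,190])
print("lid bar (z~129)",fitbox(ims,{"top":(207,148,40,22),"side":(206,160,32,31)},[640,23,129,86],(76,18,34),25,60))
print("fun bar (z~105)",fitbox(ims,{"top":(90,190,48,45),"side":(158,265,66,30)},[540,305,105,40],(128,16,18),25,70))
cr=lambda i,j:np.array([187+i/5-.4,131+j/5-.4])
for a,b in(((76,151),(320,151)),((198,30),(198,272))):
    A,B=ray("top",cr(*a),106),ray("top",cr(*b),106);print("rim",((A+B)/2).round(1),np.linalg.norm(A-B).round(1))
n=[ray("top",cr(*a),106) for a in((255,65),(141,240))];print("notch",np.round(n,1),np.degrees(np.arctan2(*(n[0]-n[1])[[1,0]])))
cs=cr(0,0)*0+[182,155]-.4
for a in((490,150),(713,150)):print("side rim",ray("side",cs+[(a[0]-400)/5,a[1]/5],106).round(1))
t=[ray("top",np.array(p)/1.5-.2,18) for p in((513,316),(590,343),(566,429),(484,399))]
print("tray",np.mean(t,0).round(1),[np.linalg.norm(t[i]-t[i-1]).round(1) for i in range(4)],np.degrees(np.arctan2(*(t[1]-t[0])[[1,0]])))
t2=[ray("side",np.array(p)/1.5-.2,18) for p in((471,236),(527,209),(520,287))];print("tray side",np.round(t2,1),"top",np.round(t,1))
E
```

```text
[38 36 37] [84 85 86] [23 28 24] [55 55 59] [29 32 32]
lid bar (z~129) (array([664.7,  21.9, 122.3,  89.5]), np.float64(150.6), {'top': np.float64(170.0), 'side': np.float64(289.1)})
fun bar (z~105) (array([534.9, 302. , 104.3,  44.3]), np.float64(246.0), {'top': np.float64(207.6), 'side': np.float64(376.6)})
rim [663.2  23.5 106. ] 122.8
rim [663.8  23.6 106. ] 125.6
notch [[708.2  -5.2 106. ]
 [617.3  51.9 106. ]] -32.1008638034836
side rim [701.7  71.2 106. ]
side rim [604.1  -3.7 106. ]
tray [ 448.7 -329.3   18. ] [np.float64(158.8), np.float64(146.4), np.float64(160.2), np.float64(152.6)] -109.7005560713531
tray side [[ 546.9 -279.6   18. ]
 [ 494.5 -419.6   18. ]
 [ 395.  -223.9   18. ]] top [[ 548.1 -288.2   18. ]
 [ 498.8 -426.    18. ]
 [ 347.6 -373.1   18. ]
 [ 400.4 -229.9   18. ]]
```

```bash
python3 - <<'E'
from h import *
a={"top":cv2.imread("pics/t.png").astype(float),"side":cv2.imread("pics/s.png").astype(float)}
a["top"]-=12
for lo,hi in((28,50),(33,45)):
    print("lid",fitbox(a,{"top":(207,148,40,22),"side":(206,160,32,29)},[660,23,129,87],(76,18,34),lo,hi))
    print("fun",fitbox(a,{"top":(90,190,48,45),"side":(158,268,66,22)},[537,304,105,43],(128,16,18),lo,hi))
    for c in a:
        r={"top":(207,148,40,22),"side":(206,160,32,29)}; r2={"top":(90,190,48,45),"side":(158,268,66,22)}
E
python3 - <<'E'
from h import *
a={"top":cv2.imread("pics/t.png"),"side":cv2.imread("pics/s.png")}
c=lambda im,u,v,w,h:cv2.resize(im[v:v+h,u:u+w],(400,300),interpolation=cv2.INTER_CUBIC)
def dr(cam,u,v,P):
    im=c(a[cam],u,v,80,60)
    q=cv2.convexHull((((proj(cam,P)-[u,v])+.5)*5).astype(np.float32)).round().astype(np.int32)
    cv2.polylines(im,[q],True,(0,255,0),1);return im
l=box([662,22,129,88],76,18,34);f=box([537,303,105,43],128,16,18)
cv2.imwrite("pics/ov.png",np.vstack([np.hstack([dr("top",187,131,l),dr("side",182,155,l)]),np.hstack([dr("top",77,184,f),dr("side",150,255,f)])]))
E
```

```text
lid (array([665. ,  22.3, 122. ,  89. ]), np.float64(121.1), {'top': np.float64(229.9), 'side': np.float64(260.7)})
fun (array([533.8, 302.1, 101. ,  45.3]), np.float64(259.3), {'top': np.float64(258.8), 'side': np.float64(319.5)})
lid (array([664.9,  22.6, 121.9,  89.8]), np.float64(124.0), {'top': np.float64(234.8), 'side': np.float64(269.5)})
fun (array([534.2, 301.7, 100.7,  43.9]), np.float64(256.4), {'top': np.float64(258.0), 'side': np.float64(355.0)})
```

View pics/ov.png

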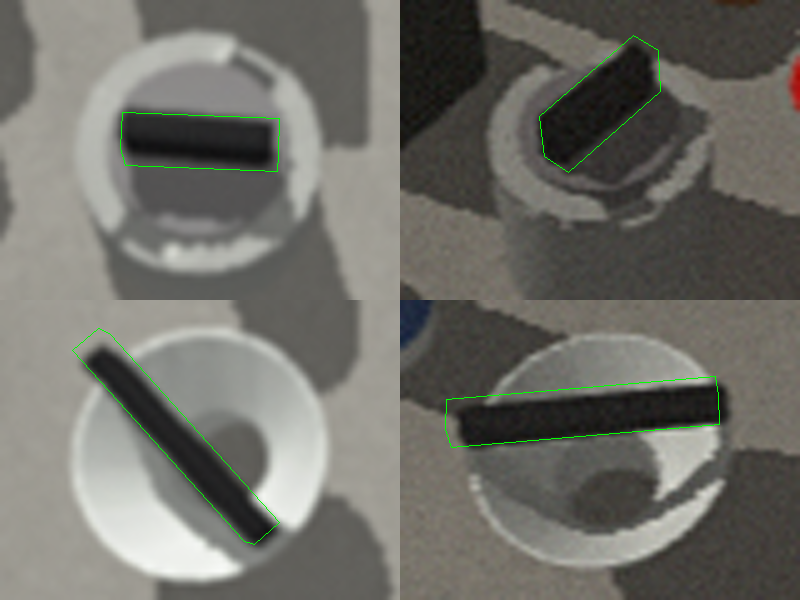

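The overlay agrees with both pictures to 1–3 mm. The lid bar is at about (664,23), yaw 87°; the funnel bar is at about (535,300), yaw 44°; the notches are at −32°. First I turn the tool to yaw 87°, then go above the lid.

```bash
cat >> h.py <<'E'
def go(x,y,z,yaw=None):
    s=bot.state();R=s["tool_rot"];d=R.T@(np.array([x,y,z])-s["ee_pos"])
    yw=np.degrees(np.arctan2(R[1,0],R[0,0]))
    print("t",round(s["t"],2),"ee",s["ee_pos"].round(1),"yaw",yw.round(2),"tilt",np.degrees(np.arccos(-R[2,2])).round(2),"j",s["joint_pos"].round(0),"F",s["wrist_force"].round(1),"T",s["torque"].round(2),"w",round(s["gripper_width"],1),"ff",round(s["finger_force"],1))
    print("tool mm",d.round(1),"units",(d/20).round(2),"rz total",None if yaw is None else round((yw-yaw)/45,3))
E
python3 -m crank '[{"rz":-0.19},{"rz":-0.19},{"rz":-0.19},{"rz":-0.19},{"rz":-0.19},{"rz":-0.2},{"rz":-0.2},{"rz":-0.2}]'
python3 - <<'E'
from h import *
go(664,23,400,87)
cr=lambda i,j:np.array([77+i/5-.4,184+j/5-.4])
for a,b in(((72,155),(327,155)),((199.5,28),(199.5,282))):
    A,B=ray("top",cr(*a),74),ray("top",cr(*b),74);print("fun rim",((A+B)/2).round(1),np.linalg.norm(A-B).round(1))
E
```

```text
t 1.4 ee [ 170.9 -549.   404.7] yaw 17.29 tilt 0.0 j [-80.   9.  82.   0.  89.  -8.] F [-0.3  1.2  0.7] T [-0.04  0.04  0.01] w 85.4 ff 0.0
tool mm [ 640.8 -399.6    4.7] units [ 32.04 -19.98   0.24] rz total -1.549
fun rim [531.2 300.1  74. ] 127.4
fun rim [531.9 300.3  74. ] 129.1schema error: expected keys grip, tx, ty, tz, rx, ry, rz
```

```bash
python3 -m crank '[{"grip":1,"tx":0,"ty":0,"tz":0,"rx":0,"ry":0,"rz":-0.19},{"grip":1,"tx":0,"ty":0,"tz":0,"rx":0,"ry":0,"rz":-0.19},{"grip":1,"tx":0,"ty":0,"tz":0,"rx":0,"ry":0,"rz":-0.19},{"grip":1,"tx":0,"ty":0,"tz":0,"rx":0,"ry":0,"rz":-0.19},{"grip":1,"tx":0,"ty":0,"tz":0,"rx":0,"ry":0,"rz":-0.19},{"grip":1,"tx":0,"ty":0,"tz":0,"rx":0,"ry":0,"rz":-0.2},{"grip":1,"tx":0,"ty":0,"tz":0,"rx":0,"ry":0,"rz":-0.2},{"grip":1,"tx":0,"ty":0,"tz":0,"rx":0,"ry":0,"rz":-0.2}]'
python3 -c "
from h import *
go(664,23,400,87)"
```

```text
t: 2.4
ee_pos: [170.9, -549.0, 404.7]
tool_rot: [[0.046, 0.999, -0.0], [0.999, -0.046, 0.0], [0.0, -0.0, -1.0]]
wrist_force: [0.7, -0.5, 0.6]
gripper_width: 85.4
finger_force: 0.0
t 2.4 ee [ 170.9 -549.   404.7] yaw 87.34 tilt 0.0 j [-80.   9.  82.   0.  89. -78.] F [ 0.7 -0.5  0.6] T [-0.01  0.01  0.04] w 85.4 ff 0.0
tool mm [594.3 466.    4.7] units [29.71 23.3   0.24] rz total 0.008
```

```bash

python3 -m crank '[{"grip":1,"tx":0.99,"ty":0.78,"tz":0,"rx":0,"ry":0,"rz":0},{"grip":1,"tx":0.99,"ty":0.78,"tz":0,"rx":0,"ry":0,"rz":0},{"grip":1,"tx":0.99,"ty":0.78,"tz":0,"rx":0,"ry":0,"rz":0},{"grip":1,"tx":0.99,"ty":0.78,"tz":0,"rx":0,"ry":0,"rz":0},{"grip":1,"tx":0.99,"ty":0.78,"tz":0,"rx":0,"ry":0,"rz":0},{"grip":1,"tx":0.99,"ty":0.78,"tz":0,"rx":0,"ry":0,"rz":0},{"grip":1,"tx":0.99,"ty":0.78,"tz":0,"rx":0,"ry":0,"rz":0},{"grip":1,"tx":0.99,"ty":0.78,"tz":0,"rx":0,"ry":0,"rz":0}]' | head -2
python3 -m crank '[{"grip":1,"tx":0.99,"ty":0.78,"tz":0,"rx":0,"ry":0,"rz":0},{"grip":1,"tx":0.99,"ty":0.78,"tz":0,"rx":0,"ry":0,"rz":0},{"grip":1,"tx":0.99,"ty":0.78,"tz":0,"rx":0,"ry":0,"rz":0},{"grip":1,"tx":0.99,"ty":0.78,"tz":0,"rx":0,"ry":0,"rz":0},{"grip":1,"tx":0.99,"ty":0.78,"tz":0,"rx":0,"ry":0,"rz":0},{"grip":1,"tx":0.99,"ty":0.78,"tz":0,"rx":0,"ry":0,"rz":0},{"grip":1,"tx":0.99,"ty":0.78,"tz":0,"rx":0,"ry":0,"rz":0},{"grip":1,"tx":0.99,"ty":0.78,"tz":0,"rx":0,"ry":0,"rz":0}]' | head -2
python3 -m crank '[{"grip":1,"tx":0.99,"ty":0.78,"tz":0,"rx":0,"ry":0,"rz":0},{"grip":1,"tx":0.99,"ty":0.78,"tz":0,"rx":0,"ry":0,"rz":0},{"grip":1,"tx":0.99,"ty":0.78,"tz":0,"rx":0,"ry":0,"rz":0},{"grip":1,"tx":0.99,"ty":0.78,"tz":0,"rx":0,"ry":0,"rz":0},{"grip":1,"tx":0.99,"ty":0.78,"tz":0,"rx":0,"ry":0,"rz":0},{"grip":1,"tx":0.99,"ty":0.78,"tz":0,"rx":0,"ry":0,"rz":0},{"grip":1,"tx":0.99,"ty":0.78,"tz":0,"rx":0,"ry":0,"rz":0},{"grip":1,"tx":0.99,"ty":0.78,"tz":0,"rx":0,"ry":0,"rz":0}]' | head -2
python3 -c "
from h import *
go(664,23,292,87)"
```

```text
t: 3.4
ee_pos: [304.8, -395.3, 404.9]
t: 4.4
ee_pos: [437.0, -243.4, 404.9]
t: 5.4
ee_pos: [569.4, -91.5, 405.0]
t 5.4 ee [569.4 -91.5 405. ] yaw 86.98 tilt 0.02 j [-17.   9.  82.   0.  89. -14.] F [ 0.4 -0.4 -0.7] T [-0.02 -0.05  0.  ] w 85.5 ff 0.0
tool mm [119.4  88.4 113. ] units [5.97 4.42 5.65] rz total -0.001
```

```bash

python3 -m crank '[{"grip":1,"tx":0.99,"ty":0.75,"tz":0,"rx":0,"ry":0,"rz":0},{"grip":1,"tx":0.99,"ty":0.75,"tz":0,"rx":0,"ry":0,"rz":0},{"grip":1,"tx":0.99,"ty":0.75,"tz":0,"rx":0,"ry":0,"rz":0},{"grip":1,"tx":0.99,"ty":0.75,"tz":0.5,"rx":0,"ry":0,"rz":0},{"grip":1,"tx":0.99,"ty":0.75,"tz":1,"rx":0,"ry":0,"rz":0},{"grip":1,"tx":1,"ty":0.75,"tz":1,"rx":0,"ry":0,"rz":0},{"grip":1,"tx":0,"ty":0,"tz":0,"rx":0,"ry":0,"rz":0},{"grip":1,"tx":0,"ty":0,"tz":0,"rx":0,"ry":0,"rz":0}]' | head -2
python3 - <<'E'
from h import *
go(664,23,292,87)
a=[]
for c,u,v in(("top",187,121),("side",182,145)):
    im=cams.grab_frame(c)[...,::-1];a.append(cv2.resize(im[v:v+70,u:u+80],(400,350),interpolation=cv2.INTER_CUBIC))
cv2.imwrite("pics/above.png",np.hstack(a))
E
```

```text
t: 6.4
ee_pos: [665.3, 20.6, 354.8]
t 6.4 ee [665.3  20.6 354.8] yaw 87.04 tilt 0.01 j [-5. 21. 73. -0. 86. -2.] F [-0.4  0.2  0.1] T [0.02 0.03 0.05] w 85.5 ff 0.0
tool mm [ 2.3 -1.4 62.8] units [ 0.12 -0.07  3.14] rz total 0.001
```

View pics/above.png

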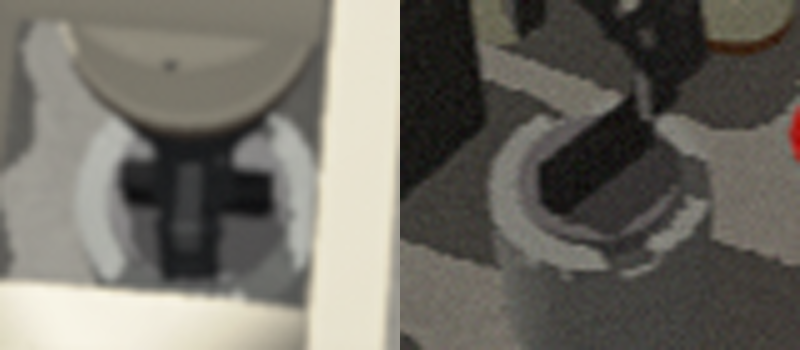

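The fingers straddle the bar: in the top view the gripper is at about (190,220) and the bar at (197,190). Now descend and close.

```bash

python3 -m crank '[{"grip":1,"tx":0.12,"ty":-0.07,"tz":1,"rx":0,"ry":0,"rz":0},{"grip":1,"tx":0,"ty":0,"tz":1,"rx":0,"ry":0,"rz":0},{"grip":1,"tx":0,"ty":0,"tz":0.7,"rx":0,"ry":0,"rz":0},{"grip":1,"tx":0,"ty":0,"tz":0.4,"rx":0,"ry":0,"rz":0},{"grip":1,"tx":0,"ty":0,"tz":0,"rx":0,"ry":0,"rz":0}]'
python3 -m crank '[{"grip":0,"tx":0,"ty":0,"tz":0,"rx":0,"ry":0,"rz":0},{"grip":0,"tx":0,"ty":0,"tz":0,"rx":0,"ry":0,"rz":0},{"grip":0,"tx":0,"ty":0,"tz":0,"rx":0,"ry":0,"rz":0},{"grip":0,"tx":0,"ty":0,"tz":0,"rx":0,"ry":0,"rz":0},{"grip":0,"tx":0,"ty":0,"tz":0,"rx":0,"ry":0,"rz":0},{"grip":0,"tx":0,"ty":0,"tz":0,"rx":0,"ry":0,"rz":0},{"grip":0,"tx":0,"ty":0,"tz":0,"rx":0,"ry":0,"rz":0},{"grip":0,"tx":0,"ty":0,"tz":0,"rx":0,"ry":0,"rz":0}]' | head -2
python3 -c "
from h import *
go(664,23,292,152)"
```

```text
t: 7.12
ee_pos: [664.1, 22.8, 292.3]
tool_rot: [[0.052, 0.999, -0.001], [0.999, -0.052, 0.0], [0.0, -0.001, -1.0]]
wrist_force: [-0.0, -0.3, 0.2]
gripper_width: 85.6
finger_force: 0.0
t: 8.12
ee_pos: [664.1, 22.9, 293.1]
t 8.12 ee [664.1  22.9 293.1] yaw 87.04 tilt 0.04 j [-5. 22. 78.  0. 79. -2.] F [-0.   0.4  5.9] T [-0.    0.08  0.02] w 17.0 ff 61.0
tool mm [ 0.1 -0.1  1.1] units [ 0.   -0.01  0.06] rz total -1.444
```

```bash

python3 -m crank '[{"grip":0,"tx":0,"ty":0,"tz":-0.04,"rx":0,"ry":0,"rz":-0.1},{"grip":0,"tx":0,"ty":0,"tz":0,"rx":0,"ry":0,"rz":-0.15},{"grip":0,"tx":0,"ty":0,"tz":0,"rx":0,"ry":0,"rz":-0.2},{"grip":0,"tx":0,"ty":0,"tz":0,"rx":0,"ry":0,"rz":-0.2},{"grip":0,"tx":0,"ty":0,"tz":0,"rx":0,"ry":0,"rz":-0.2},{"grip":0,"tx":0,"ty":0,"tz":0,"rx":0,"ry":0,"rz":-0.2},{"grip":0,"tx":0,"ty":0,"tz":0,"rx":0,"ry":0,"rz":-0.15},{"grip":0,"tx":0,"ty":0,"tz":0,"rx":0,"ry":0,"rz":0}]' | head -2
python3 -c "
from h import *
go(664,23,292,152)"
```

```text
t: 9.12
ee_pos: [664.0, 22.9, 293.2]
t 9.12 ee [664.   22.9 293.2] yaw 141.01 tilt 0.03 j [ -5.  22.  78.   0.  80. -56.] F [-0.3 -0.4 -1.4] T [-0.07 -0.04  0.02] w 16.9 ff 60.1
tool mm [0.1 0.1 1.2] units [0.   0.   0.06] rz total -0.244
```

Turned 54° without resistance. I'll continue in small steps, watching for the stop's torque.

```bash

python3 -m crank '[{"grip":0,"tx":0,"ty":0,"tz":0,"rx":0,"ry":0,"rz":-0.06},{"grip":0,"tx":0,"ty":0,"tz":0,"rx":0,"ry":0,"rz":-0.06},{"grip":0,"tx":0,"ty":0,"tz":0,"rx":0,"ry":0,"rz":-0.05},{"grip":0,"tx":0,"ty":0,"tz":0,"rx":0,"ry":0,"rz":0}]' | head -1
python3 -c "
from h import *
go(664,23,292,152)"
python3 -m crank '[{"grip":0,"tx":0,"ty":0,"tz":0,"rx":0,"ry":0,"rz":-0.04},{"grip":0,"tx":0,"ty":0,"tz":0,"rx":0,"ry":0,"rz":-0.03},{"grip":0,"tx":0,"ty":0,"tz":0,"rx":0,"ry":0,"rz":0}]' | head -1
python3 -c "
from h import *
go(664,23,292,152)"
```

```text
t: 9.62
t 9.62 ee [664.   22.9 293.2] yaw 148.53 tilt 0.03 j [ -5.  22.  78.   0.  80. -63.] F [-0.   0.4 -2.4] T [-0.02 -0.05 -0.05] w 16.9 ff 60.1
tool mm [0.  0.  1.2] units [0.   0.   0.06] rz total -0.077
t: 10.0
t 10.0 ee [664.1  22.9 293.5] yaw 151.84 tilt 0.01 j [ -5.  22.  78.   0.  80. -67.] F [ 0.3 -0.2 -1.8] T [-0.01 -0.01  0.05] w 16.8 ff 60.1
tool mm [0.1 0.  1.5] units [0.   0.   0.07] rz total -0.004
```

```bash

python3 -m crank '[{"grip":0,"tx":0,"ty":0,"tz":0,"rx":0,"ry":0,"rz":-0.04},{"grip":0,"tx":0,"ty":0,"tz":0,"rx":0,"ry":0,"rz":-0.03},{"grip":0,"tx":0,"ty":0,"tz":0,"rx":0,"ry":0,"rz":0}]' | head -1
python3 - <<'E'
from h import *
go(664,23,292,152)
a=[]
for c,u,v in(("top",187,121),("side",182,145)):
    im=cams.grab_frame(c)[...,::-1];a.append(cv2.resize(im[v:v+70,u:u+80],(400,350),interpolation=cv2.INTER_CUBIC))
cv2.imwrite("pics/turned.png",np.hstack(a))
E
```

```text
t: 10.38
t 10.38 ee [664.1  23.4 293.6] yaw 155.06 tilt 0.08 j [ -5.  22.  78.   0.  80. -70.] F [ 1.3  6.3 -1.8] T [ 1.19 -0.29 -0.62] w 17.0 ff 65.7
tool mm [-0.  -0.4  1.6] units [-0.   -0.02  0.08] rz total 0.068
```

View pics/turned.png

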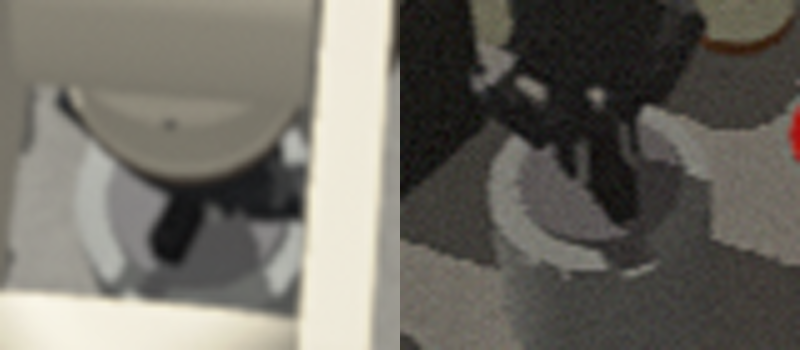

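The stop is felt (torque −0.6 N m), and the lid bar now points at the near notch (side view about (620,215)). I'll ease back slightly and start the lift.

```bash

python3 -m crank '[{"grip":0,"tx":0,"ty":0,"tz":0,"rx":0,"ry":0,"rz":0.05},{"grip":0,"tx":0,"ty":0,"tz":0,"rx":0,"ry":0,"rz":0},{"grip":0,"tx":0,"ty":0,"tz":-0.2,"rx":0,"ry":0,"rz":0},{"grip":0,"tx":0,"ty":0,"tz":-0.3,"rx":0,"ry":0,"rz":0},{"grip":0,"tx":0,"ty":0,"tz":0,"rx":0,"ry":0,"rz":0}]' | head -1
python3 - <<'E'
from h import *
go(664,23,400,152)
E
```

```text
t: 11.1
t 11.1 ee [664.2  22.9 304.4] yaw 152.76 tilt 0.07 j [ -5.  22.  77.   0.  81. -67.] F [-0.3 -0.5 -2.5] T [0.03 0.01 0.03] w 17.0 ff 60.1
tool mm [  0.1   0.1 -95.6] units [ 0.01  0.   -4.78] rz total 0.017
```

```bash

python3 -m crank '[{"grip":0,"tx":0,"ty":0,"tz":-0.6,"rx":0,"ry":0,"rz":0},{"grip":0,"tx":0,"ty":0,"tz":-0.9,"rx":0,"ry":0,"rz":0},{"grip":0,"tx":0,"ty":0,"tz":-1,"rx":0,"ry":0,"rz":0},{"grip":0,"tx":0,"ty":0,"tz":-1,"rx":0,"ry":0,"rz":0},{"grip":0,"tx":0,"ty":0,"tz":-0.9,"rx":0,"ry":0,"rz":0},{"grip":0,"tx":0,"ty":0,"tz":-0.4,"rx":0,"ry":0,"rz":0},{"grip":0,"tx":0,"ty":0,"tz":0,"rx":0,"ry":0,"rz":0}]' | head -2
python3 - <<'E'
from h import *
go(447,-326,400)
E
```

```text
t: 11.98
ee_pos: [664.1, 22.9, 400.0]
t 11.97 ee [664.1  22.9 400. ] yaw 152.74 tilt 0.04 j [ -5.  19.  70.   0.  91. -67.] F [-0.3 -0.8 -2.6] T [-0.03  0.01 -0.01] w 16.9 ff 60.1
tool mm [ 3.320e+01 -4.096e+02 -2.000e-01] units [ 1.660e+00 -2.048e+01 -1.000e-02] rz total None
```

```bash

python3 -m crank '[{"grip":0,"tx":0.08,"ty":-0.5,"tz":0,"rx":0,"ry":0,"rz":0},{"grip":0,"tx":0.08,"ty":-1,"tz":0,"rx":0,"ry":0,"rz":0},{"grip":0,"tx":0.08,"ty":-1,"tz":0,"rx":0,"ry":0,"rz":0},{"grip":0,"tx":0.08,"ty":-1,"tz":0,"rx":0,"ry":0,"rz":0},{"grip":0,"tx":0.08,"ty":-1,"tz":0,"rx":0,"ry":0,"rz":0},{"grip":0,"tx":0.08,"ty":-1,"tz":0,"rx":0,"ry":0,"rz":0},{"grip":0,"tx":0.08,"ty":-1,"tz":0,"rx":0,"ry":0,"rz":0},{"grip":0,"tx":0.08,"ty":-1,"tz":0,"rx":0,"ry":0,"rz":0}]' | head -2
python3 -m crank '[{"grip":0,"tx":0.08,"ty":-1,"tz":0,"rx":0,"ry":0,"rz":0},{"grip":0,"tx":0.08,"ty":-1,"tz":0,"rx":0,"ry":0,"rz":0},{"grip":0,"tx":0.08,"ty":-1,"tz":0,"rx":0,"ry":0,"rz":0},{"grip":0,"tx":0.08,"ty":-1,"tz":0,"rx":0,"ry":0,"rz":0},{"grip":0,"tx":0.08,"ty":-1,"tz":0,"rx":0,"ry":0,"rz":0},{"grip":0,"tx":0.08,"ty":-1,"tz":0,"rx":0,"ry":0,"rz":0},{"grip":0,"tx":0.08,"ty":-1,"tz":0,"rx":0,"ry":0,"rz":0},{"grip":0,"tx":0.08,"ty":-1,"tz":0,"rx":0,"ry":0,"rz":0}]' | head -2
python3 -m crank '[{"grip":0,"tx":0.08,"ty":-1,"tz":0.5,"rx":0,"ry":0,"rz":0},{"grip":0,"tx":0.08,"ty":-1,"tz":1,"rx":0,"ry":0,"rz":0},{"grip":0,"tx":0.08,"ty":-1,"tz":1,"rx":0,"ry":0,"rz":0},{"grip":0,"tx":0.08,"ty":-1,"tz":1,"rx":0,"ry":0,"rz":0},{"grip":0,"tx":0,"ty":-0.5,"tz":1,"rx":0,"ry":0,"rz":0},{"grip":0,"tx":0,"ty":0,"tz":1,"rx":0,"ry":0,"rz":0},{"grip":0,"tx":0,"ty":0,"tz":0.5,"rx":0,"ry":0,"rz":0},{"grip":0,"tx":0,"ty":0,"tz":0,"rx":0,"ry":0,"rz":0}]' | head -2
python3 - <<'E'
from h import *
go(447,-326,293-82+4)
ims=[]
for c,n in(("top",(300,190,120,100)),("side",(285,105,120,100))):
    u,v,w,h=n;im=cams.grab_frame(c)[...,::-1];ims.append(cv2.resize(im[v:v+h,u:u+w],(400,333),interpolation=cv2.INTER_CUBIC))
cv2.imwrite("pics/tray1.png",np.hstack(ims))
E
```

```text
t: 12.98
ee_pos: [583.3, -105.7, 399.5]
t: 13.98
ee_pos: [498.6, -242.1, 399.5]
t: 14.98
ee_pos: [452.2, -318.1, 278.9]
t 14.97 ee [ 452.2 -318.1  278.9] yaw 152.74 tilt 0.07 j [ -43.   10.   95.    0.   74. -106.] F [ 1.   0.3 -2. ] T [-0.01  0.03  0.04] w 17.1 ff 60.0
tool mm [ 0.9 -9.4 63.9] units [ 0.05 -0.47  3.19] rz total None
```

View pics/tray1.png

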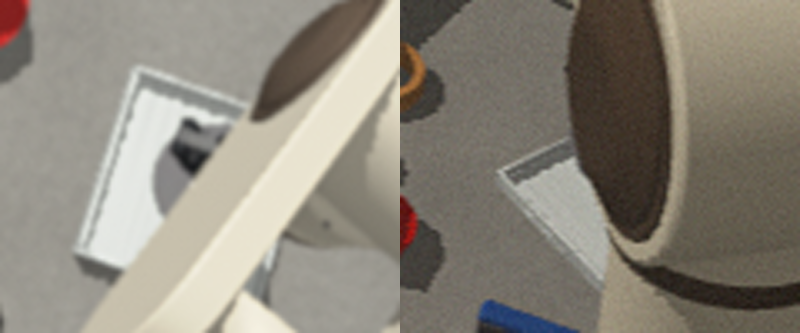

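The lid hangs over the tray, clear of its walls (top view (190,180)). Descend, slowing near the floor.

```bash

python3 -m crank '[{"grip":0,"tx":0.05,"ty":-0.47,"tz":0.7,"rx":0,"ry":0,"rz":0},{"grip":0,"tx":0,"ty":0,"tz":0.9,"rx":0,"ry":0,"rz":0},{"grip":0,"tx":0,"ty":0,"tz":0.7,"rx":0,"ry":0,"rz":0},{"grip":0,"tx":0,"ty":0,"tz":0.4,"rx":0,"ry":0,"rz":0},{"grip":0,"tx":0,"ty":0,"tz":0.2,"rx":0,"ry":0,"rz":0},{"grip":0,"tx":0,"ty":0,"tz":0.1,"rx":0,"ry":0,"rz":0},{"grip":0,"tx":0,"ty":0,"tz":0.08,"rx":0,"ry":0,"rz":0},{"grip":0,"tx":0,"ty":0,"tz":0,"rx":0,"ry":0,"rz":0}]' | head -2
python3 -c "
from h import *
go(447,-326,215)"
```

```text
t: 16.08
ee_pos: [447.2, -325.9, 218.1]
t 16.07 ee [ 447.2 -325.9  218.1] yaw 152.74 tilt 0.01 j [ -44.   14.   99.    0.   67. -107.] F [ 0.6 -0.8 -1.9] T [-0.03  0.02 -0.04] w 17.1 ff 60.1
tool mm [ 0.2 -0.2  3.1] units [ 0.01 -0.01  0.15] rz total None
```

```bash

python3 -m crank '[{"grip":0,"tx":0,"ty":0,"tz":0.08,"rx":0,"ry":0,"rz":0},{"grip":0,"tx":0,"ty":0,"tz":0.06,"rx":0,"ry":0,"rz":0},{"grip":0,"tx":0,"ty":0,"tz":0,"rx":0,"ry":0,"rz":0}]' | grep -E "^t|pos|wrist"
python3 -m crank '[{"grip":0,"tx":0,"ty":0,"tz":0.05,"rx":0,"ry":0,"rz":0},{"grip":0,"tx":0,"ty":0,"tz":0,"rx":0,"ry":0,"rz":0}]' | grep -E "^t|pos|wrist"
```

```text
t: 16.45
ee_pos: [447.2, -325.9, 215.1]
tool_rot: [[-0.889, 0.458, 0.0], [0.458, 0.889, 0.0], [-0.0, 0.0, -1.0]]
wrist_force: [-0.4, 0.5, -0.3]
t: 16.7
ee_pos: [447.2, -325.9, 215.1]
tool_rot: [[-0.889, 0.458, 0.0], [0.458, 0.889, -0.0], [-0.0, -0.0, -1.0]]
wrist_force: [-5.3, 5.0, 13.9]
```

Floor contact felt. Release, then rise.

```bash

python3 -m crank '[{"grip":0,"tx":0,"ty":0,"tz":-0.03,"rx":0,"ry":0,"rz":0},{"grip":1,"tx":0,"ty":0,"tz":0,"rx":0,"ry":0,"rz":0},{"grip":1,"tx":0,"ty":0,"tz":0,"rx":0,"ry":0,"rz":0},{"grip":1,"tx":0,"ty":0,"tz":0,"rx":0,"ry":0,"rz":0},{"grip":1,"tx":0,"ty":0,"tz":0,"rx":0,"ry":0,"rz":0},{"grip":1,"tx":0,"ty":0,"tz":0,"rx":0,"ry":0,"rz":0},{"grip":1,"tx":0,"ty":0,"tz":-0.2,"rx":0,"ry":0,"rz":0},{"grip":1,"tx":0,"ty":0,"tz":-0.5,"rx":0,"ry":0,"rz":0}]'
python3 -m crank '[{"grip":1,"tx":0,"ty":0,"tz":-1,"rx":0,"ry":0,"rz":0},{"grip":1,"tx":0,"ty":0,"tz":-1,"rx":0,"ry":0,"rz":0},{"grip":1,"tx":0,"ty":0,"tz":-1,"rx":0,"ry":0,"rz":0},{"grip":1,"tx":0,"ty":0,"tz":-1,"rx":0,"ry":0,"rz":0},{"grip":1,"tx":0,"ty":0,"tz":-1,"rx":0,"ry":0,"rz":0},{"grip":1,"tx":0,"ty":0,"tz":-1,"rx":0,"ry":0,"rz":0},{"grip":1,"tx":0,"ty":0,"tz":-1,"rx":0,"ry":0,"rz":0},{"grip":1,"tx":0,"ty":0,"tz":-1,"rx":0,"ry":0,"rz":0}]'|head -2
python3 -c "
from h import *
go(533,300,380,44)"
```

```text
t: 17.7
ee_pos: [447.2, -325.8, 228.9]
tool_rot: [[-0.889, 0.458, -0.0], [0.458, 0.889, 0.001], [0.001, 0.0, -1.0]]
wrist_force: [-0.5, -0.8, 0.2]
gripper_width: 85.9
finger_force: 0.0
t: 18.7
ee_pos: [447.1, -325.8, 390.2]
t 18.7 ee [ 447.1 -325.8  390.2] yaw 152.74 tilt 0.04 j [ -44.    6.   87.    0.   87. -107.] F [ 0.3  0.1 -0.2] T [-0.03  0.03  0.06] w 85.6 ff 0.0
tool mm [210.2 595.6  10. ] units [10.51 29.78  0.5 ] rz total 2.416
```

```bash

python3 -m crank '[{"grip":1,"tx":0,"ty":0,"tz":0,"rx":0,"ry":0,"rz":0.2},{"grip":1,"tx":0,"ty":0,"tz":0,"rx":0,"ry":0,"rz":0.2},{"grip":1,"tx":0,"ty":0,"tz":0,"rx":0,"ry":0,"rz":0.2},{"grip":1,"tx":0,"ty":0,"tz":0,"rx":0,"ry":0,"rz":0.2},{"grip":1,"tx":0,"ty":0,"tz":0,"rx":0,"ry":0,"rz":0.2},{"grip":1,"tx":0,"ty":0,"tz":0,"rx":0,"ry":0,"rz":0.2}]'|head -1
python3 -m crank '[{"grip":1,"tx":0,"ty":0,"tz":0,"rx":0,"ry":0,"rz":0.2},{"grip":1,"tx":0,"ty":0,"tz":0,"rx":0,"ry":0,"rz":0.2},{"grip":1,"tx":0,"ty":0,"tz":0,"rx":0,"ry":0,"rz":0.2},{"grip":1,"tx":0,"ty":0,"tz":0,"rx":0,"ry":0,"rz":0.2},{"grip":1,"tx":0,"ty":0,"tz":0,"rx":0,"ry":0,"rz":0.2},{"grip":1,"tx":0,"ty":0,"tz":0,"rx":0,"ry":0,"rz":0.21},{"grip":1,"tx":0,"ty":0,"tz":0,"rx":0,"ry":0,"rz":0}]'|head -1
python3 -c "
from h import *
go(533,300,380,44)"
```

```text
t: 19.45
t: 20.32
t 20.32 ee [ 447.1 -325.8  389.4] yaw 44.33 tilt 0.03 j [-44.   6.  87.   0.  87.   2.] F [-0.3 -0.3  0.1] T [0.   0.01 0.  ] w 85.4 ff 0.0
tool mm [ 498.8 -387.6    9.2] units [ 24.94 -19.38   0.46] rz total 0.007
```

```bash

python3 -m crank '[{"grip":1,"tx":1,"ty":-0.78,"tz":0,"rx":0,"ry":0,"rz":0},{"grip":1,"tx":1,"ty":-0.78,"tz":0,"rx":0,"ry":0,"rz":0},{"grip":1,"tx":1,"ty":-0.78,"tz":0,"rx":0,"ry":0,"rz":0},{"grip":1,"tx":1,"ty":-0.78,"tz":0,"rx":0,"ry":0,"rz":0},{"grip":1,"tx":1,"ty":-0.78,"tz":0,"rx":0,"ry":0,"rz":0},{"grip":1,"tx":1,"ty":-0.78,"tz":0,"rx":0,"ry":0,"rz":0},{"grip":1,"tx":1,"ty":-0.78,"tz":0,"rx":0,"ry":0,"rz":0},{"grip":1,"tx":1,"ty":-0.78,"tz":0,"rx":0,"ry":0,"rz":0}]'|head -2
python3 -m crank '[{"grip":1,"tx":1,"ty":-0.78,"tz":0,"rx":0,"ry":0,"rz":0},{"grip":1,"tx":1,"ty":-0.78,"tz":0,"rx":0,"ry":0,"rz":0},{"grip":1,"tx":1,"ty":-0.78,"tz":0,"rx":0,"ry":0,"rz":0},{"grip":1,"tx":1,"ty":-0.78,"tz":0,"rx":0,"ry":0,"rz":0},{"grip":1,"tx":1,"ty":-0.78,"tz":0,"rx":0,"ry":0,"rz":0},{"grip":1,"tx":1,"ty":-0.78,"tz":0,"rx":0,"ry":0,"rz":0},{"grip":1,"tx":1,"ty":-0.78,"tz":0,"rx":0,"ry":0,"rz":0},{"grip":1,"tx":1,"ty":-0.78,"tz":0,"rx":0,"ry":0,"rz":0}]'|head -2
python3 -m crank '[{"grip":1,"tx":1,"ty":-0.78,"tz":0,"rx":0,"ry":0,"rz":0},{"grip":1,"tx":1,"ty":-0.78,"tz":0,"rx":0,"ry":0,"rz":0},{"grip":1,"tx":1,"ty":-0.78,"tz":0,"rx":0,"ry":0,"rz":0},{"grip":1,"tx":1,"ty":-0.78,"tz":0,"rx":0,"ry":0,"rz":0},{"grip":1,"tx":1,"ty":-0.78,"tz":0,"rx":0,"ry":0,"rz":0},{"grip":1,"tx":1,"ty":-0.78,"tz":0,"rx":0,"ry":0,"rz":0},{"grip":1,"tx":0.9,"ty":-0.7,"tz":0,"rx":0,"ry":0,"rz":0},{"grip":1,"tx":0.5,"ty":-0.5,"tz":0,"rx":0,"ry":0,"rz":0}]'|head -2
python3 - <<'E'
from h import *
from station import models
go(533,300,261,44)
cams.grab_frame("side");cams.grab_frame("top")
for c in("side","top"):print(c,[(n,np.round(d["position"]).tolist(),round(d["confidence"],2)) for n in("funnel","tray","mouth","lid") for d in models.find_in(c,n)[:2]])
E
```

```text
t: 21.32
ee_pos: [474.5, -124.0, 389.2]
t: 22.32
ee_pos: [501.9, 77.1, 389.2]
t: 23.32
ee_pos: [525.8, 264.8, 388.8]
t 23.32 ee [525.8 264.8 388.8] yaw 44.43 tilt 0.01 j [19. 11. 82.  0. 88. 65.] F [-0.4 -0.6 -0.7] T [-0.04  0.02 -0.04] w 85.3 ff 0.0
tool mm [ 29.8 -20.1 127.8] units [ 1.49 -1.01  6.39] rz total 0.009
side [('funnel', [537.0, 299.0, 69.0], 0.65), ('tray', [390.0, 172.0, 104.0], 0.33), ('mouth', [628.0, 74.0, 29.0], 0.7), ('lid', [354.0, 306.0, 27.0], 0.69), ('lid', [468.0, 26.0, 26.0], 0.62)]
top [('funnel', [539.0, 270.0, 63.0], 0.75), ('funnel', [451.0, -326.0, -4.0], 0.35), ('tray', [454.0, -327.0, -1.0], 0.66), ('mouth', [672.0, 28.0, 81.0], 0.69), ('lid', [444.0, -317.0, 31.0], 0.94), ('lid', [470.0, 13.0, 29.0], 0.92)]
```

The lid is seen in the tray. Descend on the funnel's bar.

```bash

python3 -m crank '[{"grip":1,"tx":0.75,"ty":-0.5,"tz":0,"rx":0,"ry":0,"rz":0},{"grip":1,"tx":0.74,"ty":-0.51,"tz":0.4,"rx":0,"ry":0,"rz":0},{"grip":1,"tx":0,"ty":0,"tz":1,"rx":0,"ry":0,"rz":0},{"grip":1,"tx":0,"ty":0,"tz":1,"rx":0,"ry":0,"rz":0},{"grip":1,"tx":0,"ty":0,"tz":1,"rx":0,"ry":0,"rz":0},{"grip":1,"tx":0,"ty":0,"tz":1,"rx":0,"ry":0,"rz":0},{"grip":1,"tx":0,"ty":0,"tz":0,"rx":0,"ry":0,"rz":0}]'|head -2
python3 - <<'E'
from h import *
go(533,300,261,44)
ims=[]
for c,n in(("top",(77,170,80,70)),("side",(150,235,80,70))):
    u,v,w,h=n;im=cams.grab_frame(c)[...,::-1];ims.append(cv2.resize(im[v:v+h,u:u+w],(400,350),interpolation=cv2.INTER_CUBIC))
cv2.imwrite("pics/fun1.png",np.hstack(ims))
E
```

```text
t: 24.7
ee_pos: [532.8, 299.8, 298.7]
t 24.7 ee [532.8 299.8 298.7] yaw 44.33 tilt 0.19 j [22. 16. 86.  0. 78. 68.] F [-0.1  1.1  0.4] T [ 0.06 -0.01  0.02] w 85.5 ff 0.0
tool mm [ 0.4  0.1 37.7] units [0.02 0.   1.89] rz total 0.007
```

View pics/fun1.png

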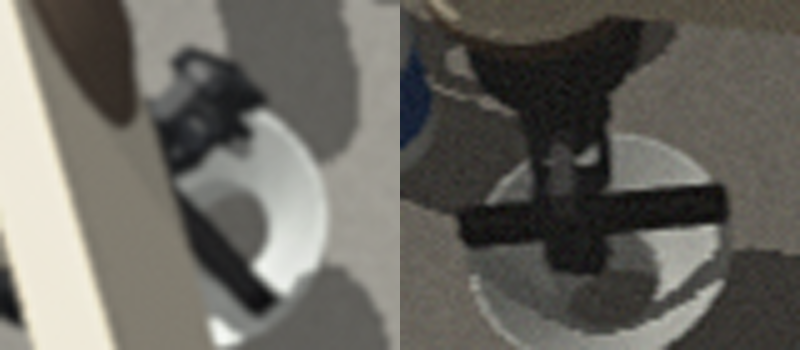

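Fingers straddle the bar at about (577,250), with the bar centre at (592,215). I'll check the offset along the bar numerically.

```bash
python3 - <<'E'
from h import *
print(ray("side",[188,277.6],105).round(1),ray("top",[112.9,212.6],105).round(1))
for c in C:print(c,proj(c,[[533,300,125],[533,300,105],[537,297,105]]).round(1))
E
```

```text
[532.1 301.8 105. ] [532.3 299.9 105. ]
top [[110.3 211.3]
 [112.9 212.3]
 [114.2 210.7]]
side [[187.3 272.8]
 [188.2 276.9]
 [187.9 275.1]]
```

```bash

python3 -m crank '[{"grip":1,"tx":0,"ty":0,"tz":0.9,"rx":0,"ry":0,"rz":0},{"grip":1,"tx":0,"ty":0,"tz":0.7,"rx":0,"ry":0,"rz":0},{"grip":1,"tx":0,"ty":0,"tz":0.29,"rx":0,"ry":0,"rz":0},{"grip":1,"tx":0,"ty":0,"tz":0,"rx":0,"ry":0,"rz":0}]'|grep -E "^t:|pos|wr"
python3 -m crank '[{"grip":0,"tx":0,"ty":0,"tz":0,"rx":0,"ry":0,"rz":0},{"grip":0,"tx":0,"ty":0,"tz":0,"rx":0,"ry":0,"rz":0},{"grip":0,"tx":0,"ty":0,"tz":0,"rx":0,"ry":0,"rz":0},{"grip":0,"tx":0,"ty":0,"tz":0,"rx":0,"ry":0,"rz":0},{"grip":0,"tx":0,"ty":0,"tz":0,"rx":0,"ry":0,"rz":0},{"grip":0,"tx":0,"ty":0,"tz":0,"rx":0,"ry":0,"rz":0},{"grip":0,"tx":0,"ty":0,"tz":0,"rx":0,"ry":0,"rz":0},{"grip":0,"tx":0,"ty":0,"tz":0,"rx":0,"ry":0,"rz":0}]' | head -2
python3 -c "
from h import *
go(533,300,400,44)"
```

```text
t: 25.3
ee_pos: [533.0, 299.0, 262.5]
wrist_force: [0.0, 0.5, 0.1]
t: 26.3
ee_pos: [533.0, 299.1, 263.1]
t 26.3 ee [533.  299.1 263.1] yaw 44.29 tilt 0.02 j [22. 18. 88.  0. 74. 68.] F [-2.6  1.3  4.6] T [0.3  0.33 0.  ] w 14.9 ff 59.6
tool mm [   0.7   -0.7 -136.9] units [ 0.03 -0.03 -6.84] rz total 0.006
```

Gripped. Lift, then move over the canister.

```bash

python3 -m crank '[{"grip":0,"tx":0,"ty":0,"tz":-0.4,"rx":0,"ry":0,"rz":0},{"grip":0,"tx":0,"ty":0,"tz":-0.9,"rx":0,"ry":0,"rz":0},{"grip":0,"tx":0,"ty":0,"tz":-1,"rx":0,"ry":0,"rz":0},{"grip":0,"tx":0,"ty":0,"tz":-1,"rx":0,"ry":0,"rz":0},{"grip":0,"tx":0,"ty":0,"tz":-1,"rx":0,"ry":0,"rz":0},{"grip":0,"tx":0,"ty":0,"tz":-1,"rx":0,"ry":0,"rz":0},{"grip":0,"tx":0,"ty":0,"tz":-1,"rx":0,"ry":0,"rz":0},{"grip":0,"tx":0,"ty":0,"tz":-0.7,"rx":0,"ry":0,"rz":0}]' | grep -E "^t:|pos|wr|fin"
python3 -m crank '[{"grip":0,"tx":-0.3,"ty":0.9,"tz":0,"rx":0,"ry":0,"rz":0},{"grip":0,"tx":-0.34,"ty":1,"tz":0,"rx":0,"ry":0,"rz":0},{"grip":0,"tx":-0.34,"ty":1,"tz":0,"rx":0,"ry":0,"rz":0},{"grip":0,"tx":-0.34,"ty":1,"tz":0,"rx":0,"ry":0,"rz":0},{"grip":0,"tx":-0.34,"ty":1,"tz":0,"rx":0,"ry":0,"rz":0},{"grip":0,"tx":-0.34,"ty":1,"tz":0,"rx":0,"ry":0,"rz":0},{"grip":0,"tx":-0.34,"ty":1,"tz":0,"rx":0,"ry":0,"rz":0},{"grip":0,"tx":-0.34,"ty":1,"tz":0,"rx":0,"ry":0,"rz":0}]' | head -2
python3 -m crank '[{"grip":0,"tx":-0.34,"ty":1,"tz":0,"rx":0,"ry":0,"rz":0},{"grip":0,"tx":-0.34,"ty":1,"tz":0,"rx":0,"ry":0,"rz":0},{"grip":0,"tx":-0.34,"ty":1,"tz":0,"rx":0,"ry":0,"rz":0},{"grip":0,"tx":-0.34,"ty":1,"tz":0,"rx":0,"ry":0,"rz":0},{"grip":0,"tx":-0.34,"ty":1,"tz":0,"rx":0,"ry":0,"rz":0},{"grip":0,"tx":-0.3,"ty":0.9,"tz":0,"rx":0,"ry":0,"rz":0},{"grip":0,"tx":-0.2,"ty":0.6,"tz":0,"rx":0,"ry":0,"rz":0},{"grip":0,"tx":0,"ty":0,"tz":0,"rx":0,"ry":0,"rz":0}]' | head -2
python3 - <<'E'
from h import *
go(664,23.2,319,44)
ims=[]
for c,n in(("top",(187,121,80,70)),("side",(182,145,80,70))):
    u,v,w,h=n;im=cams.grab_frame(c)[...,::-1];ims.append(cv2.resize(im[v:v+h,u:u+w],(400,350),interpolation=cv2.INTER_CUBIC))
cv2.imwrite("pics/fun2.png",np.hstack(ims))
E
```

```text
t: 27.3
ee_pos: [532.9, 298.9, 404.9]
wrist_force: [-0.9, 0.4, -2.7]
finger_force: 58.6
t: 28.3
ee_pos: [605.6, 147.2, 402.9]
t: 29.3
ee_pos: [664.6, 24.0, 402.7]
t 29.3 ee [664.6  24.  402.7] yaw 44.24 tilt 0.02 j [-5. 20. 69.  0. 91. 41.] F [-0.8  0.3 -4.3] T [0.02 0.01 0.01] w 15.1 ff 58.6
tool mm [-0.9  0.2 83.7] units [-0.05  0.01  4.19] rz total 0.005
```

View pics/fun2.png

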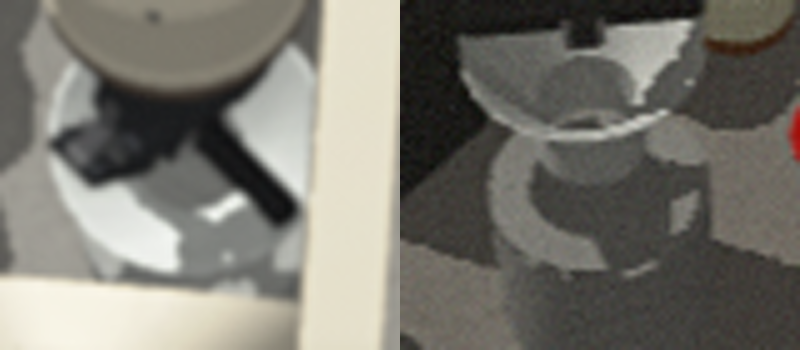

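The funnel hangs upright over the open neck, spout (590,160) above the neck opening (600,210). Lower it.

```bash

python3 -m crank '[{"grip":0,"tx":-0.05,"ty":0.01,"tz":0.5,"rx":0,"ry":0,"rz":0},{"grip":0,"tx":0,"ty":0,"tz":0.7,"rx":0,"ry":0,"rz":0},{"grip":0,"tx":0,"ty":0,"tz":0.7,"rx":0,"ry":0,"rz":0},{"grip":0,"tx":0,"ty":0,"tz":0.7,"rx":0,"ry":0,"rz":0},{"grip":0,"tx":0,"ty":0,"tz":0.6,"rx":0,"ry":0,"rz":0},{"grip":0,"tx":0,"ty":0,"tz":0.4,"rx":0,"ry":0,"rz":0},{"grip":0,"tx":0,"ty":0,"tz":0.2,"rx":0,"ry":0,"rz":0},{"grip":0,"tx":0,"ty":0,"tz":0,"rx":0,"ry":0,"rz":0}]' | grep -E "^t:|pos|wr|fin"
python3 -m crank '[{"grip":0,"tx":0,"ty":0,"tz":0.1,"rx":0,"ry":0,"rz":0},{"grip":0,"tx":0,"ty":0,"tz":0.1,"rx":0,"ry":0,"rz":0},{"grip":0,"tx":0,"ty":0,"tz":0,"rx":0,"ry":0,"rz":0}]' | grep -E "^t:|pos|wr|fin"
python3 -c "
from h import *
go(664,23.2,319,44)"
```

```text
t: 30.4
ee_pos: [663.7, 23.8, 326.9]
wrist_force: [0.5, 0.2, -1.9]
finger_force: 58.7
t: 30.78
ee_pos: [663.7, 23.9, 322.8]
wrist_force: [1.5, 0.9, -2.5]
finger_force: 58.7
t 30.77 ee [663.7  23.9 322.8] yaw 44.29 tilt 0.01 j [-5. 21. 76.  0. 83. 41.] F [ 1.5  0.9 -2.5] T [-0.03 -0.02  0.02] w 14.7 ff 58.7
tool mm [-0.2  0.7  3.8] units [-0.01  0.04  0.19] rz total 0.006
```

```bash

python3 -m crank '[{"grip":0,"tx":0,"ty":0,"tz":0.06,"rx":0,"ry":0,"rz":0},{"grip":0,"tx":0,"ty":0,"tz":0.06,"rx":0,"ry":0,"rz":0},{"grip":0,"tx":0,"ty":0,"tz":0,"rx":0,"ry":0,"rz":0}]' | grep -E "^t:|pos|wr|fin"
python3 -m crank '[{"grip":0,"tx":0,"ty":0,"tz":0.06,"rx":0,"ry":0,"rz":0},{"grip":0,"tx":0,"ty":0,"tz":0,"rx":0,"ry":0,"rz":0}]' | grep -E "^t:|pos|wr|fin"
python3 -c "
from h import *
go(664,23.2,319,44)"
```

```text
t: 31.15
ee_pos: [663.7, 23.8, 320.4]
wrist_force: [0.0, -0.4, -2.6]
finger_force: 58.7
t: 31.4
ee_pos: [663.7, 23.8, 319.7]
wrist_force: [-1.6, -1.1, 3.2]
finger_force: 59.5
t 31.4 ee [663.7  23.8 319.7] yaw 44.29 tilt 0.03 j [-5. 21. 76. -0. 82. 41.] F [-1.6 -1.1  3.2] T [-0.14  0.27  0.02] w 14.8 ff 59.5
tool mm [-0.2  0.6  0.7] units [-0.01  0.03  0.04] rz total 0.006
```

Seated at the expected height with only about 1 N sideways. Press slightly, release, rise.

```bash

python3 -m crank '[{"grip":0,"tx":0,"ty":0,"tz":0.03,"rx":0,"ry":0,"rz":0},{"grip":0,"tx":0,"ty":0,"tz":0,"rx":0,"ry":0,"rz":0}]' | grep -E "^t:|pos|wr|fin"
python3 -m crank '[{"grip":1,"tx":0,"ty":0,"tz":0,"rx":0,"ry":0,"rz":0},{"grip":1,"tx":0,"ty":0,"tz":0,"rx":0,"ry":0,"rz":0},{"grip":1,"tx":0,"ty":0,"tz":0,"rx":0,"ry":0,"rz":0},{"grip":1,"tx":0,"ty":0,"tz":0,"rx":0,"ry":0,"rz":0},{"grip":1,"tx":0,"ty":0,"tz":0,"rx":0,"ry":0,"rz":0},{"grip":1,"tx":0,"ty":0,"tz":-0.2,"rx":0,"ry":0,"rz":0},{"grip":1,"tx":0,"ty":0,"tz":-0.6,"rx":0,"ry":0,"rz":0},{"grip":1,"tx":0,"ty":0,"tz":-1,"rx":0,"ry":0,"rz":0}]' | grep -E "^t:|pos|wr|fin"
python3 -m crank '[{"grip":1,"tx":0,"ty":0,"tz":-1,"rx":0,"ry":0,"rz":0},{"grip":1,"tx":0,"ty":0,"tz":-1,"rx":0,"ry":0,"rz":0},{"grip":1,"tx":0,"ty":0,"tz":-1,"rx":0,"ry":0,"rz":0},{"grip":1,"tx":-1,"ty":0.5,"tz":-1,"rx":0,"ry":0,"rz":0},{"grip":1,"tx":-1,"ty":0.5,"tz":-1,"rx":0,"ry":0,"rz":0},{"grip":1,"tx":-1,"ty":0,"tz":-1,"rx":0,"ry":0,"rz":0},{"grip":1,"tx":-1,"ty":0,"tz":0,"rx":0,"ry":0,"rz":0},{"grip":1,"tx":-1,"ty":0,"tz":0,"rx":0,"ry":0,"rz":0}]' | grep -E "^t:|pos|wr|fin"
python3 -m crank '[{"grip":1,"tx":-1,"ty":0,"tz":0,"rx":0,"ry":0,"rz":0},{"grip":1,"tx":-1,"ty":0,"tz":0,"rx":0,"ry":0,"rz":0},{"grip":1,"tx":-1,"ty":0,"tz":0,"rx":0,"ry":0,"rz":0},{"grip":1,"tx":-1,"ty":0,"tz":0,"rx":0,"ry":0,"rz":0},{"grip":1,"tx":-1,"ty":0,"tz":0,"rx":0,"ry":0,"rz":0},{"grip":1,"tx":-1,"ty":0,"tz":0,"rx":0,"ry":0,"rz":0},{"grip":1,"tx":-0.5,"ty":0,"tz":0,"rx":0,"ry":0,"rz":0},{"grip":1,"tx":0,"ty":0,"tz":0,"rx":0,"ry":0,"rz":0}]' | head -2
python3 - <<'E'
from h import *
im=[cams.grab_frame(c)[...,::-1] for c in("top","side")]
a=[cv2.resize(x[v:v+75,u:u+100],(400,300),interpolation=cv2.INTER_CUBIC) for x,u,v in((im[0],177,121),(im[1],172,130),(im[0],310,205),(im[1],300,120))]
cv2.imwrite("pics/end.png",np.vstack([np.hstack(a[:2]),np.hstack(a[2:])]))
E
```

```text
t: 31.65
ee_pos: [663.7, 23.7, 319.5]
wrist_force: [-3.9, -1.2, 7.8]
finger_force: 60.3
t: 32.65
ee_pos: [663.7, 23.8, 355.8]
wrist_force: [0.8, 1.5, 0.0]
finger_force: 0.0
t: 33.65
ee_pos: [604.9, -61.2, 474.2]
wrist_force: [-0.6, -0.0, -0.4]
finger_force: 0.0
t: 34.65
ee_pos: [512.7, -151.5, 474.8]
```

View pics/end.png

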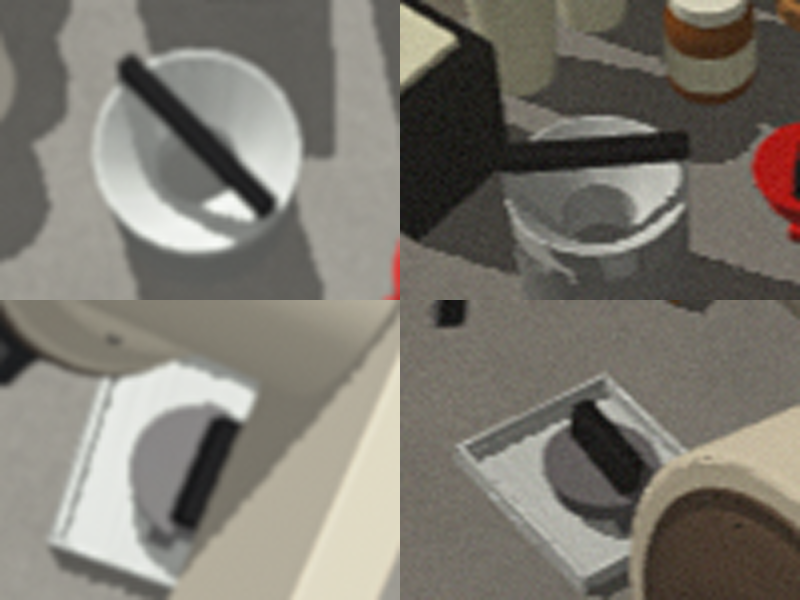

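The funnel sits upright in the neck (rim circle centred at (196,151), top left). The lid lies flat in the tray, grip up. A last numeric check of the funnel's axis before handing in.

```bash
python3 - <<'E'
from h import *
p=lambda a,b,z:ray("top",[177+a/4-.4,121+b/4-.4],z).round(1)
print(p(92,151,130),p(301,151,130),p(196.5,48,130),p(196.5,254,130),"ctr",p(196.5,151,130),"bar",p(196,132,161))
E
```

```text
[662.9  88.2 130. ] [663.2 -40.1 130. ] [729.1  24.4 130. ] [598.5  23.9 130. ] ctr [663.   24.2 130. ] bar [666.4  23.7 161. ]
```

The rim centre is at (663,24) with a diameter of 128 mm, matching the canister axis (663.5,23.5). Handing in.

```bash
python3 -c "
from station import bot
print(bot.finish_job())"
```

```text
the job is handed in; nothing more can be done
None
```

The job is handed in at about 35 s of the 69 s allowed: by the last pictures the lid lies flat in the tray, grip up, and the funnel sits upright and fully home in the canister's neck; the hand-in returned no verdict.

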